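# Latch the bottle pen

### The arm

A 6-joint arm with a two-finger parallel gripper is mounted at the origin on a cart in front of the work surface, level with it; the furniture and walls round the work are solid. World frame = base frame: x ahead of the robot, y to its left, z up, the work surface at z = 0. Lengths are in m, angles in rad, forces in N, time in s.
With the tool pointing down it reaches from about 0.375 to 0.9 m from the base axis. Payload 3.1 kg.
Tool frame: the origin (TCP) lies midway between the tips of the shut fingers; the grasp point (between the pads) lies 19 mm behind it (manip.grasp_offset is the distance from the TCP to the grasp point, in m); z points along the fingers, y is the line along which they close (so a half turn about z gives the same grasp; the last joint's range is limited). The gripper opens to 85 mm and grips with 20 to 120 N. Pads are 22 mm wide; open, the fingers measure 114 mm over their backs; the gripper's body (76 mm by 85 mm) begins 54 mm behind the grasp point. The pads swing forward as they close: fully open they stand 13 mm farther back than shut.
Start: joints at [1.044, 0.527, 1.433, -0, 1.181, -0.178], TCP at [0.214, 0.587, 0.231] pointing down, gripper open.
Joint ranges: [-3.08, 3.08], [-0.75, 2.2], [0.22, 2.44], [-1.43, 4.57], [0, 2.65], [-2.85, 2.85]. Speed limits (rad/s): [2.79, 2.79, 3.14, 3.14, 3.14, 3.14].

### API

Orientations are given as a unit quaternion [x, y, z, w].
In Python, from station import sensors, cams, order, manip gives the robot as it stands.
- The arm moves only by the tool move_arm, never from a script. Its argument "targets" is a list of rows, each an object of numbers: "dx", "dy", "dz": the shift along the world's x, y, z normalised to -1 to 1, where 1 is 25 mm; "rx", "ry", "rz": the turn, a rotation vector about the world's x, y, z normalised to -1 to 1, where 1 is 30 degrees. A call has exactly 10 rows; each row shifts and turns the commanded pose from where the row before left it; what a row does not reach is not made up. A row lasts 1/8 s, in which the tool goes at most 62.5 mm and 10.7 degrees, less where a joint would pass 70% of its speed; a pose out of reach is approached as far as the arm can. A call with a number of a shift or a turn outside -1 to 1 is refused whole. A call with a gripper value outside its range is refused whole. "claw" is the opening in per cent of the stroke, from 0 (shut) to 100 (fully open), set as the call begins (left out, the last holds). The fingers move at their own pace and stop on an object; "newtons" is the grip in N (left out, the last holds). Time passes only in rows, so rows that do not move let the fingers close, or fill a call up. It gives the time, the measured TCP pose, the force, the opening and the grip force at its end, in the units of the state.
- sensors.sense(): the state, without advancing time (a new reading comes with each control period).
- cams.snapshot(name): name is "scene" or "top"; returns the picture (420x560x3 uint8, red, green, blue); there is no depth.
- cams.camera_model(name): a dict with "fx", "fy", "cx", "cy" (pixels), "distortion" ([k1, k2, p1, p2, k3] as OpenCV has them; the pictures are not rectified), "extrinsics" (4x4, takes a point from world to camera coordinates). Camera axes: x right, y down, z forward; pixel columns grow to the right and rows downward; lengths in m; the calibration is good to about 2 mm. A picture is of the moment at which its call begins. camera_model takes no time and is no camera call.
- order.sign_off(): hands the job in; it is judged then, once.
The state is a dict: "t": time; "q": joint angles; "qd": joint speeds; "tau": joint torques, N m; "tcp_pos": TCP position; "tool_rot": TCP orientation; "force": force on the tool from outside, world axes, zero at the start; "ft_torque": the same for the moment, N m; "finger_gap": opening from 0.0 (shut) to 1.0 (fully open); "gripper_force": force on a finger pad.
Only numpy, scipy, OpenCV 4.12 (cv2) and the standard library are available. Lean on these libraries where they do the work, as an engineer would, in place of code of your own. Each camera call takes 0.05 s, during which the arm holds its last target. There are 200 camera calls.

### The job

Two wire pens stand on the bench, both with the gate ajar. Shut the gate of the pen that holds the bottles: lift its latch bar by the ball knob, carry it over the striker on the latch post while closing the gate, and let it drop fully into the catch, then let go. Leave the empty pen's gate and latch as they are.

Things in the scene. Friction and masses are not known exactly. Their poses are not given: they have to be found in the camera images.
- pen_knob (a point): centre of the 24 mm black ball knob on the latch bar of the pen with 2 bottles in it (88, 105 mm tall). 115 mm above the bench, bar down. Axes turn with the bar: x level, square to the gate, into the pen; y along the bar toward pivot and gate hinge; z up. Bar centre line 37 mm below (stem 8 mm thick); bar pivot 105 mm along y; upright gate hinge line 200 mm along y with the bar down
- pen_gate (a joint): angle of that pen's gate, rad: 0 = shut on its stop; grows as the knob end swings out toward the robot; starts 0.28 to 0.5. Hinge at the pen's left seen from the robot; it stays where left (about 0.7 N at the knob moves it). Pen: fixed, steel wire, base 125 x 180 mm, sides 75 mm high, gate on the side facing the robot; bottles in the middle
- pen_latch (a joint): lift of that latch bar (8 mm thick, 12 high), rad: 0 = level, down; grows as the knob end is lifted, to 0.8; falls back by weight (about 100 g). Catch: steel U on the latch post, 65 mm from the pivot. Its outer lobe (striker, 10 mm thick, top 90 mm above the bench) blocks a lowered bar at gate angle 0.18; bar clears it above 0.29 and can drop behind it at gate angle below 0.06
- empty_pen_knob (a point): centre of the same ball knob on the other pen, which is empty, of the same make and size, its gate also ajar (0.28 to 0.5 rad). It is a bystander to be left alone. The pens stand side by side about 300 mm apart; either may be on the left. Axes as for pen_knob

How it is judged:
By the outcome, as a careful person would: the job done as asked, in the order asked, and still so for the second after the job is handed in, with the robot touching nothing.
It also fails if it takes over 38 s, if anything falls off the work surface, if the arm or the gripper's body presses on something with over 40 N, if the wrist force passes 120 N, or if a joint passes its speed limit or range.

## Working session

There is one attempt and no reset: what is moved stays moved. The work goes in short steps, Python scripts to look and compute and a tool call to move; the robot and the scene stay as the last step left them, time stands still between calls to the robot, and variables do not carry over. Pictures are saved under pics/ and viewed, at most 10 in all, crops included, and the job is handed in when it is done.

Besides the shell and the picture viewer there is one more tool, called by a JSON object that holds its "fn" and its "kwargs". move_arm: Moves the arm, as the interface text tells. Scaled input: -1 to 1 covers 25 mm each way for a shift and 30 degrees each way for a turn. Its arguments: {"type":"object","properties":{"targets":{"type":"array"},"claw":{"type":"number"},"newtons":{"type":"number"}},"required":["targets"]}

```bash
mkdir -p pics
python3 - <<'E'
from station import sensors,cams
import cv2,numpy as np
np.set_printoptions(precision=4,suppress=True)
for n in("scene","top"):
    cv2.imwrite(f"pics/{n}0.png",cams.snapshot(n)[:,:,::-1]); m=cams.camera_model(n); print(n,m["fx"],m["fy"],m["cx"],m["cy"],m["distortion"]);print(np.array(m["extrinsics"]))
s=sensors.sense();print(s["tcp_pos"],s["tool_rot"],s["t"])
E
```

```text
scene 512.4990169099616 512.4990169099616 274.60913516347136 212.17077898563423 [-0.1106  0.      0.      0.      0.    ]
[[ 0.8664 -0.4992 -0.0128 -0.5509]
 [-0.3747 -0.633  -0.6774  0.1696]
 [ 0.33    0.5917 -0.7355  1.2203]
 [ 0.      0.      0.      1.    ]]
top 425.03133127563876 425.03133127563876 279.3644158678762 208.07085996711092 [-0.1337  0.      0.      0.      0.    ]
[[-0.0063 -1.      0.0065 -0.1598]
 [-0.9936  0.0055 -0.1125  0.5813]
 [ 0.1124 -0.0072 -0.9936  1.06  ]
 [ 0.      0.      0.      1.    ]]
[0.2132 0.5868 0.2304] [ 0.1735  0.9848 -0.0009 -0.0003] 0.1
```

View pics/scene0.png

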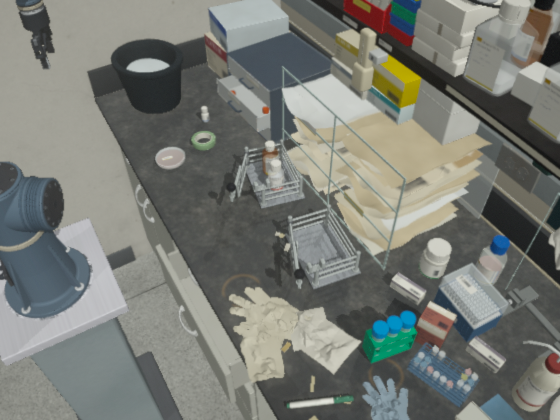

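View pics/top0.png

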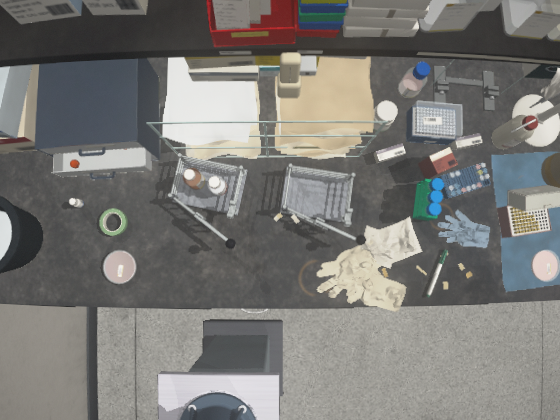

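The pen with the bottles is the left one in the top view. Its knob is near (230,243) in top and near (231,188) in scene. The empty pen's knob is near (361,240) in top. Next I'll crop in and triangulate.

```bash
cat > h.py <<'E'
import numpy as np,cv2
from station import sensors,cams
np.set_printoptions(precision=4,suppress=True)
def ray(n,uv):
    m=cams.camera_model(n);K=np.array([[m["fx"],0,m["cx"]],[0,m["fy"],m["cy"]],[0,0,1]])
    E=np.array(m["extrinsics"]);p=cv2.undistortPoints(np.array([[uv]],float),K,np.array(m["distortion"]))[0,0]
    R=E[:3,:3];return -R.T@E[:3,3],R.T@np.array([p[0],p[1],1])
def onz(n,uv,z):
    c,d=ray(n,uv);return c+d*(z-c[2])/d[2]
def tri(a,b):
    c1,d1=ray("top",a);c2,d2=ray("scene",b)
    t=np.linalg.lstsq(np.c_[d1,-d2],c2-c1,rcond=None)[0];p,q=c1+t[0]*d1,c2+t[1]*d2
    return (p+q)/2,np.linalg.norm(p-q)
def proj(n,P):
    m=cams.camera_model(n);K=np.array([[m["fx"],0,m["cx"]],[0,m["fy"],m["cy"]],[0,0,1]])
    E=np.array(m["extrinsics"]);return cv2.projectPoints(np.array(P,float).reshape(-1,1,3),cv2.Rodrigues(E[:3,:3])[0],E[:3,3],K,np.array(m["distortion"]))[0][:,0]
def blob(n,im,box,th=45):
    u0,v0,u1,v1=box;g=(im[v0:v1,u0:u1].max(2)<th).astype(np.uint8)
    k,l,s,c=cv2.connectedComponentsWithStats(g)
    return [(s[i,4],c[i]+[u0,v0]) for i in range(1,k) if s[i,4]>15]
E
python3 - <<'E'
from h import *
t=cv2.imread("pics/top0.png");s=cv2.imread("pics/scene0.png")
for th in(25,35): print(th,blob("top",t,(218,230,244,256),th),blob("scene",s,(222,176,242,206),th))
a=cv2.resize(t[140:265,150:270],None,fx=4.8,fy=4.8,interpolation=2)[:600]
b=cv2.resize(s[130:220,205:315],None,fx=6.6,fy=6.6,interpolation=2)[:600]
cv2.imwrite("pics/a.png",a);cv2.imwrite("pics/b.png",b)
print(onz("top",(230,243),.115))
E
```

```text
25 [] []
35 [] []
[ 0.4887 -0.0456  0.115 ]
```

View pics/a.png

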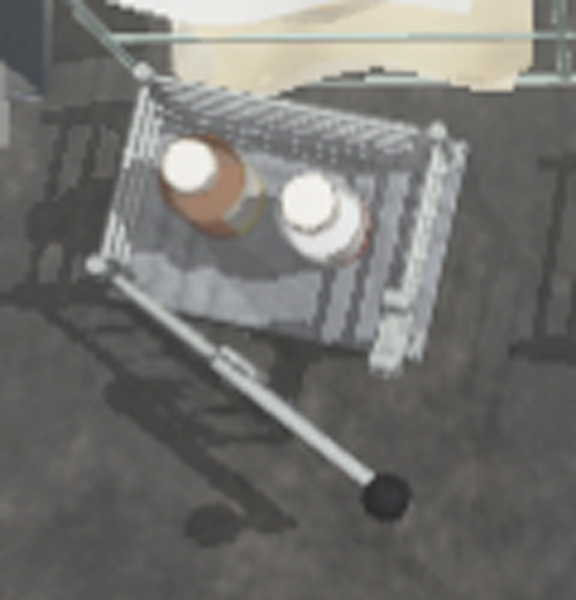

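View pics/b.png

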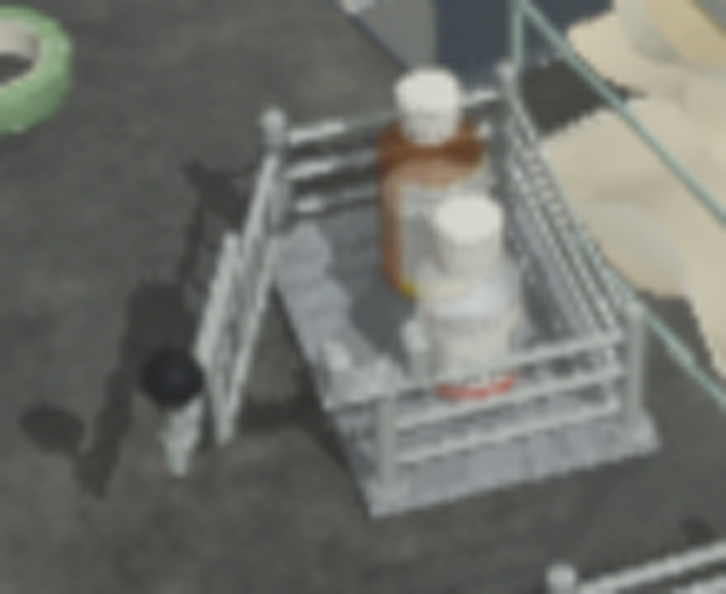

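The crops show the knob at top (230.4,243.5) and scene (231.1,187.1). The hinge post cap is at top (170.2,195), and the catch is around top (231.3,211.9).

Run:
```python
from h import *
k,e=tri((230.4,243.5),(231.1,187.1));print("knob",k,e)
k=onz("top",(230.4,243.5),.115);print("knob z",k, onz("scene",(231.1,187.1),.115))
# hinge cap two views: crop b (273,118)
h,e=tri((170.2,195.),(205+273/6.6,130+118/6.6));print("hinge",h,e)
for nm,u in dict(catch_out=(390,358),catch_in=(397,300),postR_back=(437,131),postL_back=(145,72),hinge=(97,264),pivot=(222,355)).items():
    print(nm,onz("top",(150+u[0]/4.8,140+u[1]/4.8),.085))
d=h-k;print("dist",np.hypot(*d[:2]))
```

```text
knob [ 0.487  -0.0464  0.1161] 0.0010681087177219159
knob z [ 0.4875 -0.0465  0.115 ] [ 0.4869 -0.0452  0.115 ]
hinge [0.6094 0.1097 0.0762] 0.0008322011217552841
catch_out [ 0.5591 -0.045   0.085 ]
catch_in [ 0.5889 -0.0484  0.085 ]
postR_back [ 0.6768 -0.0684  0.085 ]
postL_back [0.7097 0.0847 0.085 ]
hinge [0.6085 0.1073 0.085 ]
pivot [0.561  0.0413 0.085 ]
dist 0.19817403830284855
```

{"fn": "move_arm", "kwargs": {"targets": [{"dx": 0.365, "dy": -0.844, "rz": -0.12}, {"dx": 0.365, "dy": -0.844, "rz": -0.12}, {"dx": 0.365, "dy": -0.844, "rz": -0.12}, {"dx": 0.365, "dy": -0.844, "rz": -0.12}, {"dx": 0.365, "dy": -0.844, "rz": -0.12}, {"dx": 0.365, "dy": -0.844, "rz": -0.12}, {"dx": 0.365, "dy": -0.844, "rz": -0.12}, {"dx": 0.365, "dy": -0.844, "rz": -0.12}, {"dx": 0.365, "dy": -0.844, "rz": -0.12}, {"dx": 0.365, "dy": -0.844, "rz": -0.12}], "claw": 100, "newtons": 30}}

```text
schema error: expected keys dx, dy, dz, rx, ry, rz
```

{"fn": "move_arm", "kwargs": {"targets": [{"dx": 0.365, "dy": -0.844, "rz": -0.12}, {"dx": 0.365, "dy": -0.844, "rz": -0.12}, {"dx": 0.365, "dy": -0.844, "rz": -0.12}, {"dx": 0.365, "dy": -0.844, "rz": -0.12}, {"dx": 0.365, "dy": -0.844, "rz": -0.12}, {"dx": 0.365, "dy": -0.844, "rz": -0.12}, {"dx": 0.365, "dy": -0.844, "rz": -0.12}, {"dx": 0.365, "dy": -0.844, "rz": -0.12}, {"dx": 0.365, "dy": -0.844, "rz": -0.12}, {"dx": 0.365, "dy": -0.844, "rz": -0.12}]}}

```text
schema error: expected keys dx, dy, dz, rx, ry, rz
```

{"fn": "move_arm", "kwargs": {"targets": [{"dx": 0.365, "dy": -0.844, "rz": -0.12}, {"dx": 0.365, "dy": -0.844, "rz": -0.12}, {"dx": 0.365, "dy": -0.844, "rz": -0.12}, {"dx": 0.365, "dy": -0.844, "rz": -0.12}, {"dx": 0.365, "dy": -0.844, "rz": -0.12}, {"dx": 0.365, "dy": -0.844, "rz": -0.12}, {"dx": 0.365, "dy": -0.844, "rz": -0.12}, {"dx": 0.365, "dy": -0.844, "rz": -0.12}, {"dx": 0.365, "dy": -0.844, "rz": -0.12}, {"dx": 0.365, "dy": -0.844, "rz": -0.12}]}}

```text
schema error: expected keys dx, dy, dz, rx, ry, rz
```

All six keys are needed in each row.

{"fn": "move_arm", "kwargs": {"targets": [{"dx": 0.365, "dy": -0.844, "dz": 0, "rx": 0, "ry": 0, "rz": -0.12}, {"dx": 0.365, "dy": -0.844, "dz": 0, "rx": 0, "ry": 0, "rz": -0.12}, {"dx": 0.365, "dy": -0.844, "dz": 0, "rx": 0, "ry": 0, "rz": -0.12}, {"dx": 0.365, "dy": -0.844, "dz": 0, "rx": 0, "ry": 0, "rz": -0.12}, {"dx": 0.365, "dy": -0.844, "dz": 0, "rx": 0, "ry": 0, "rz": -0.12}, {"dx": 0.365, "dy": -0.844, "dz": 0, "rx": 0, "ry": 0, "rz": -0.12}, {"dx": 0.365, "dy": -0.844, "dz": 0, "rx": 0, "ry": 0, "rz": -0.12}, {"dx": 0.365, "dy": -0.844, "dz": 0, "rx": 0, "ry": 0, "rz": -0.12}, {"dx": 0.365, "dy": -0.844, "dz": 0, "rx": 0, "ry": 0, "rz": -0.12}, {"dx": 0.365, "dy": -0.844, "dz": 0, "rx": 0, "ry": 0, "rz": -0.12}], "claw": 100, "newtons": 30}}

```text
t: 1.35
tcp_pos: [0.3052, 0.3751, 0.2313]
tool_rot: [0.471, 0.882, 0.0, 0.0]
force: [0.4, -0.1, 0.2]
finger_gap: 1.005
gripper_force: 0.0
```

{"fn": "move_arm", "kwargs": {"targets": [{"dx": 0.365, "dy": -0.844, "dz": 0, "rx": 0, "ry": 0, "rz": -0.12}, {"dx": 0.365, "dy": -0.844, "dz": 0, "rx": 0, "ry": 0, "rz": -0.12}, {"dx": 0.365, "dy": -0.844, "dz": 0, "rx": 0, "ry": 0, "rz": -0.12}, {"dx": 0.365, "dy": -0.844, "dz": 0, "rx": 0, "ry": 0, "rz": -0.12}, {"dx": 0.365, "dy": -0.844, "dz": 0, "rx": 0, "ry": 0, "rz": -0.12}, {"dx": 0.365, "dy": -0.844, "dz": 0, "rx": 0, "ry": 0, "rz": -0.12}, {"dx": 0.365, "dy": -0.844, "dz": 0, "rx": 0, "ry": 0, "rz": -0.12}, {"dx": 0.365, "dy": -0.844, "dz": 0, "rx": 0, "ry": 0, "rz": -0.12}, {"dx": 0.365, "dy": -0.844, "dz": 0, "rx": 0, "ry": 0, "rz": -0.12}, {"dx": 0.365, "dy": -0.844, "dz": 0, "rx": 0, "ry": 0, "rz": -0.12}]}}

```text
t: 2.6
tcp_pos: [0.3962, 0.1641, 0.2314]
tool_rot: [0.721, 0.693, 0.0, 0.0]
force: [0.4, -0.0, -0.0]
finger_gap: 1.0
gripper_force: 0.0
```

{"fn": "move_arm", "kwargs": {"targets": [{"dx": 0.365, "dy": -0.844, "dz": 0, "rx": 0, "ry": 0, "rz": -0.12}, {"dx": 0.365, "dy": -0.844, "dz": 0, "rx": 0, "ry": 0, "rz": -0.12}, {"dx": 0.365, "dy": -0.844, "dz": 0, "rx": 0, "ry": 0, "rz": -0.12}, {"dx": 0.365, "dy": -0.844, "dz": 0, "rx": 0, "ry": 0, "rz": -0.12}, {"dx": 0.365, "dy": -0.844, "dz": 0, "rx": 0, "ry": 0, "rz": -0.12}, {"dx": 0.365, "dy": -0.844, "dz": 0, "rx": 0, "ry": 0, "rz": -0.12}, {"dx": 0.365, "dy": -0.844, "dz": 0, "rx": 0, "ry": 0, "rz": -0.12}, {"dx": 0.365, "dy": -0.844, "dz": 0, "rx": 0, "ry": 0, "rz": -0.12}, {"dx": 0.365, "dy": -0.844, "dz": 0, "rx": 0, "ry": 0, "rz": -0.12}, {"dx": 0.365, "dy": -0.844, "dz": 0, "rx": 0, "ry": 0, "rz": -0.12}]}}

```text
t: 3.85
tcp_pos: [0.4873, -0.0468, 0.2314]
tool_rot: [0.9, 0.437, 0.0, -0.0]
force: [1.2, 0.5, -0.2]
finger_gap: 0.997
gripper_force: 0.0
```

{"fn": "move_arm", "kwargs": {"targets": [{"dx": 0, "dy": 0, "dz": -0.8, "rx": 0, "ry": 0, "rz": 0}, {"dx": 0, "dy": 0, "dz": -0.8, "rx": 0, "ry": 0, "rz": 0}, {"dx": 0, "dy": 0, "dz": -0.8, "rx": 0, "ry": 0, "rz": 0}, {"dx": 0, "dy": 0, "dz": -0.8, "rx": 0, "ry": 0, "rz": 0}, {"dx": 0, "dy": 0, "dz": -0.8, "rx": 0, "ry": 0, "rz": 0}, {"dx": 0, "dy": 0, "dz": -0.6, "rx": 0, "ry": 0, "rz": 0}, {"dx": 0, "dy": 0, "dz": -0.5, "rx": 0, "ry": 0, "rz": 0}, {"dx": 0, "dy": 0, "dz": -0.4, "rx": 0, "ry": 0, "rz": 0}, {"dx": 0, "dy": 0, "dz": 0, "rx": 0, "ry": 0, "rz": 0}, {"dx": 0, "dy": 0, "dz": 0, "rx": 0, "ry": 0, "rz": 0}]}}

```text
t: 5.1
tcp_pos: [0.4876, -0.0458, 0.0941]
tool_rot: [0.899, 0.438, 0.0, 0.0]
force: [-0.0, -0.5, -0.5]
finger_gap: 1.001
gripper_force: 0.0
```

Run:
```python
from h import *
s=cams.snapshot("scene")[:,:,::-1];t=cams.snapshot("top")[:,:,::-1]
a=cv2.resize(s[130:220,190:290],None,fx=4,fy=4,interpolation=2);b=cv2.resize(t[170:260,180:280],None,fx=4,fy=4,interpolation=2)
cv2.imwrite("pics/c.png",np.hstack([a,b]))
```

```text
(no output)
```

View pics/c.png

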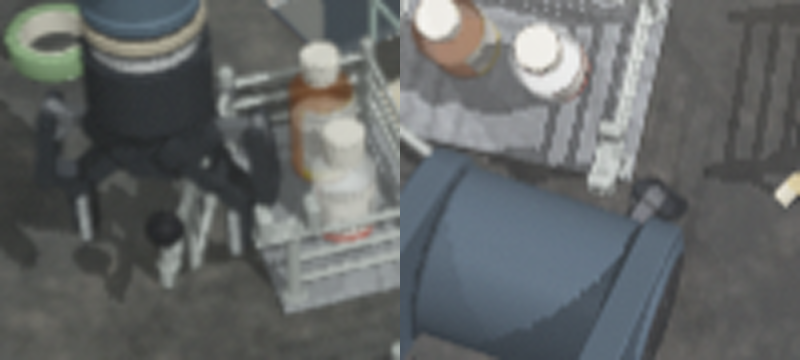

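The scene view (left) shows the two fingers at about (83,220) and (235,235) in the crop. The ball sits between them at (165,228), and the gate hasn't moved. I'll close the gripper.

{"fn": "move_arm", "kwargs": {"targets": [{"dx": 0, "dy": 0, "dz": 0, "rx": 0, "ry": 0, "rz": 0}, {"dx": 0, "dy": 0, "dz": 0, "rx": 0, "ry": 0, "rz": 0}, {"dx": 0, "dy": 0, "dz": 0, "rx": 0, "ry": 0, "rz": 0}, {"dx": 0, "dy": 0, "dz": 0, "rx": 0, "ry": 0, "rz": 0}, {"dx": 0, "dy": 0, "dz": 0, "rx": 0, "ry": 0, "rz": 0}, {"dx": 0, "dy": 0, "dz": 0, "rx": 0, "ry": 0, "rz": 0}, {"dx": 0, "dy": 0, "dz": 0, "rx": 0, "ry": 0, "rz": 0}, {"dx": 0, "dy": 0, "dz": 0, "rx": 0, "ry": 0, "rz": 0}, {"dx": 0, "dy": 0, "dz": 0, "rx": 0, "ry": 0, "rz": 0}, {"dx": 0, "dy": 0, "dz": 0, "rx": 0, "ry": 0, "rz": 0}], "claw": 0, "newtons": 30}}

```text
t: 6.45
tcp_pos: [0.4874, -0.0457, 0.0939]
tool_rot: [0.899, 0.439, 0.0, 0.0]
force: [-1.0, -0.7, 4.1]
finger_gap: 0.262
gripper_force: 29.2
```

```bash
cat > plan.py <<'E'
from h import *
# knob arc: lift 0->.45 at gate g0, swing to 0 lifted, drop; prints per-row units
H=np.array([.609,.109]);k0=np.array([.487,-.046]);a0=np.arctan2(*(H-k0));r0=np.hypot(*(H-k0))
def knob(g,th,shut=.215):
    r=.095+.105*np.cos(th)-.037*np.sin(th)+(r0-.2); a=shut+g
    return np.r_[H-r*np.array([np.sin(a),np.cos(a)]),.078+.105*np.sin(th)+.037*np.cos(th)]
g0=a0-.215;print("g0",g0)
def seg(name,gs,ths):
    P=[knob(g,t) for g,t in zip(gs,ths)];print(name)
    for i in range(len(P)-1): print(np.round((P[i+1]-P[i])/.025,2),"rz",round(np.degrees(gs[i]-gs[i+1])/30,3),np.round(P[i+1],4))
E
python3 - <<'E'
from plan import *
seg("lift",[g0]*9,np.linspace(0,.45,9))
seg("swing",np.linspace(g0,-.005,13),[.45]*13)
seg("drop",[-.005]*9,np.linspace(.45,0,9))
E
```

```text
g0 0.45182345129434864
lift
[0.06 0.07 0.23] rz 0.0 [ 0.4884 -0.0442  0.1208]
[0.06 0.08 0.23] rz 0.0 [ 0.49   -0.0422  0.1266]
[0.07 0.09 0.22] rz 0.0 [ 0.4918 -0.0399  0.1321]
[0.08 0.1  0.22] rz 0.0 [ 0.4937 -0.0374  0.1375]
[0.09 0.11 0.21] rz 0.0 [ 0.4959 -0.0347  0.1427]
[0.09 0.12 0.2 ] rz 0.0 [ 0.4982 -0.0317  0.1477]
[0.1  0.13 0.19] rz 0.0 [ 0.5007 -0.0285  0.1525]
[0.11 0.14 0.18] rz 0.0 [ 0.5034 -0.0251  0.157 ]
swing
[ 0.21 -0.16  0.  ] rz 0.073 [ 0.5086 -0.0291  0.157 ]
[ 0.21 -0.15  0.  ] rz 0.073 [ 0.5139 -0.0328  0.157 ]
[ 0.22 -0.14  0.  ] rz 0.073 [ 0.5194 -0.0363  0.157 ]
[ 0.22 -0.13  0.  ] rz 0.073 [ 0.525  -0.0396  0.157 ]
[ 0.23 -0.12  0.  ] rz 0.073 [ 0.5307 -0.0427  0.157 ]
[ 0.23 -0.11  0.  ] rz 0.073 [ 0.5365 -0.0456  0.157 ]
[ 0.24 -0.11  0.  ] rz 0.073 [ 0.5425 -0.0482  0.157 ]
[ 0.24 -0.1   0.  ] rz 0.073 [ 0.5485 -0.0506  0.157 ]
[ 0.24 -0.09  0.  ] rz 0.073 [ 0.5546 -0.0528  0.157 ]
[ 0.25 -0.08  0.  ] rz 0.073 [ 0.5608 -0.0548  0.157 ]
[ 0.25 -0.07  0.  ] rz 0.073 [ 0.5671 -0.0565  0.157 ]
[ 0.25 -0.06  0.  ] rz 0.073 [ 0.5734 -0.058   0.157 ]
drop
[-0.04 -0.17 -0.18] rz 0.0 [ 0.5725 -0.0622  0.1525]
[-0.03 -0.16 -0.19] rz 0.0 [ 0.5717 -0.0661  0.1477]
[-0.03 -0.15 -0.2 ] rz 0.0 [ 0.5709 -0.0698  0.1427]
[-0.03 -0.14 -0.21] rz 0.0 [ 0.5702 -0.0733  0.1375]
[-0.03 -0.13 -0.22] rz 0.0 [ 0.5695 -0.0764  0.1321]
[-0.02 -0.11 -0.22] rz 0.0 [ 0.5689 -0.0792  0.1266]
[-0.02 -0.1  -0.23] rz 0.0 [ 0.5683 -0.0817  0.1208]
[-0.02 -0.09 -0.23] rz 0.0 [ 0.5679 -0.0839  0.115 ]
```

{"fn": "move_arm", "kwargs": {"targets": [{"dx": 0.06, "dy": 0.07, "dz": 0.23, "rx": 0, "ry": 0, "rz": 0}, {"dx": 0.06, "dy": 0.08, "dz": 0.23, "rx": 0, "ry": 0, "rz": 0}, {"dx": 0.07, "dy": 0.09, "dz": 0.22, "rx": 0, "ry": 0, "rz": 0}, {"dx": 0.08, "dy": 0.1, "dz": 0.22, "rx": 0, "ry": 0, "rz": 0}, {"dx": 0.09, "dy": 0.11, "dz": 0.21, "rx": 0, "ry": 0, "rz": 0}, {"dx": 0.09, "dy": 0.12, "dz": 0.2, "rx": 0, "ry": 0, "rz": 0}, {"dx": 0.1, "dy": 0.13, "dz": 0.19, "rx": 0, "ry": 0, "rz": 0}, {"dx": 0.11, "dy": 0.14, "dz": 0.18, "rx": 0, "ry": 0, "rz": 0}, {"dx": 0, "dy": 0, "dz": 0, "rx": 0, "ry": 0, "rz": 0}, {"dx": 0, "dy": 0, "dz": 0, "rx": 0, "ry": 0, "rz": 0}]}}

```text
t: 7.7
tcp_pos: [0.5039, -0.0248, 0.1359]
tool_rot: [0.899, 0.439, -0.0, 0.0]
force: [-1.4, -1.5, -0.1]
finger_gap: 0.257
gripper_force: 29.5
```

Run:
```python
from h import *
s=cams.snapshot("scene")[:,:,::-1];t=cams.snapshot("top")[:,:,::-1]
a=cv2.resize(s[130:220,190:290],None,fx=4,fy=4,interpolation=2);b=cv2.resize(t[170:260,180:280],None,fx=4,fy=4,interpolation=2)
cv2.imwrite("pics/d.png",np.hstack([a,b]))
```

```text
(no output)
```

View pics/d.png

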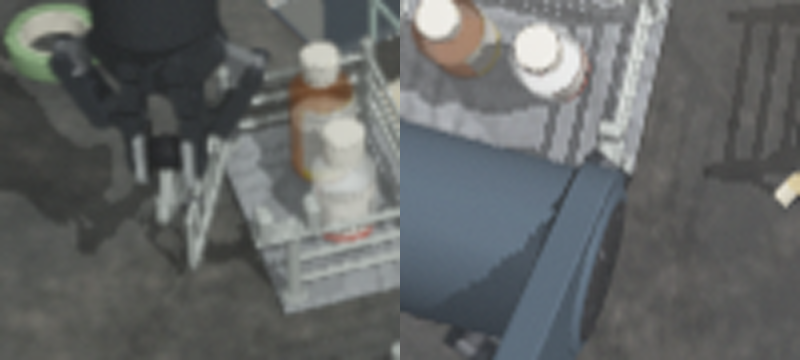

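The ball is held at crop (163,150) and the bar is lifted. Forces are low. Now I'll swing the gate shut.

{"fn": "move_arm", "kwargs": {"targets": [{"dx": 0.21, "dy": -0.16, "dz": 0, "rx": 0, "ry": 0, "rz": 0.073}, {"dx": 0.21, "dy": -0.15, "dz": 0, "rx": 0, "ry": 0, "rz": 0.073}, {"dx": 0.22, "dy": -0.14, "dz": 0, "rx": 0, "ry": 0, "rz": 0.073}, {"dx": 0.22, "dy": -0.13, "dz": 0, "rx": 0, "ry": 0, "rz": 0.073}, {"dx": 0.23, "dy": -0.12, "dz": 0, "rx": 0, "ry": 0, "rz": 0.073}, {"dx": 0.23, "dy": -0.11, "dz": 0, "rx": 0, "ry": 0, "rz": 0.073}, {"dx": 0.24, "dy": -0.11, "dz": 0, "rx": 0, "ry": 0, "rz": 0.073}, {"dx": 0.24, "dy": -0.1, "dz": 0, "rx": 0, "ry": 0, "rz": 0.073}, {"dx": 0.24, "dy": -0.09, "dz": 0, "rx": 0, "ry": 0, "rz": 0.073}, {"dx": 0.25, "dy": -0.08, "dz": 0, "rx": 0, "ry": 0, "rz": 0.073}]}}

```text
t: 9.05
tcp_pos: [0.5613, -0.0549, 0.1357]
tool_rot: [0.799, 0.601, -0.0, 0.0]
force: [-0.5, -1.2, -1.1]
finger_gap: 0.254
gripper_force: 29.5
```

{"fn": "move_arm", "kwargs": {"targets": [{"dx": 0.13, "dy": -0.04, "dz": 0, "rx": 0, "ry": 0, "rz": 0.037}, {"dx": 0.12, "dy": -0.03, "dz": 0, "rx": 0, "ry": 0, "rz": 0.036}, {"dx": 0.13, "dy": -0.03, "dz": 0, "rx": 0, "ry": 0, "rz": 0.037}, {"dx": 0.08, "dy": -0.02, "dz": 0, "rx": 0, "ry": 0, "rz": 0.036}, {"dx": 0.04, "dy": -0.01, "dz": 0, "rx": 0, "ry": 0, "rz": 0}, {"dx": 0, "dy": 0, "dz": 0, "rx": 0, "ry": 0, "rz": 0}, {"dx": 0, "dy": 0, "dz": 0, "rx": 0, "ry": 0, "rz": 0}, {"dx": 0, "dy": 0, "dz": 0, "rx": 0, "ry": 0, "rz": 0}, {"dx": 0, "dy": 0, "dz": 0, "rx": 0, "ry": 0, "rz": 0}, {"dx": 0, "dy": 0, "dz": 0, "rx": 0, "ry": 0, "rz": 0}]}}

```text
t: 10.3
tcp_pos: [0.5738, -0.0578, 0.136]
tool_rot: [0.776, 0.631, 0.0, 0.0]
force: [-0.5, -3.9, 0.7]
finger_gap: 0.256
gripper_force: 29.5
```

The stop hasn't been felt yet, so I'll nudge inward.

{"fn": "move_arm", "kwargs": {"targets": [{"dx": 0.04, "dy": -0.01, "dz": 0, "rx": 0, "ry": 0, "rz": 0}, {"dx": 0.04, "dy": -0.01, "dz": 0, "rx": 0, "ry": 0, "rz": 0}, {"dx": 0.04, "dy": -0.01, "dz": 0, "rx": 0, "ry": 0, "rz": 0}, {"dx": 0, "dy": 0, "dz": 0, "rx": 0, "ry": 0, "rz": 0}, {"dx": 0, "dy": 0, "dz": 0, "rx": 0, "ry": 0, "rz": 0}, {"dx": 0, "dy": 0, "dz": 0, "rx": 0, "ry": 0, "rz": 0}, {"dx": 0, "dy": 0, "dz": 0, "rx": 0, "ry": 0, "rz": 0}, {"dx": 0, "dy": 0, "dz": 0, "rx": 0, "ry": 0, "rz": 0}, {"dx": 0, "dy": 0, "dz": 0, "rx": 0, "ry": 0, "rz": 0}, {"dx": 0, "dy": 0, "dz": 0, "rx": 0, "ry": 0, "rz": 0}]}}

```text
t: 11.55
tcp_pos: [0.5749, -0.0584, 0.1355]
tool_rot: [0.775, 0.632, -0.001, -0.001]
force: [-4.1, -3.7, 2.1]
finger_gap: 0.258
gripper_force: 29.7
```

The stop is reached: about 4 N at x=0.575. Now I'll lower the bar along its arc into the catch.

{"fn": "move_arm", "kwargs": {"targets": [{"dx": -0.04, "dy": -0.17, "dz": -0.18, "rx": 0, "ry": 0, "rz": 0}, {"dx": -0.03, "dy": -0.16, "dz": -0.19, "rx": 0, "ry": 0, "rz": 0}, {"dx": -0.03, "dy": -0.15, "dz": -0.2, "rx": 0, "ry": 0, "rz": 0}, {"dx": -0.03, "dy": -0.14, "dz": -0.21, "rx": 0, "ry": 0, "rz": 0}, {"dx": -0.03, "dy": -0.13, "dz": -0.22, "rx": 0, "ry": 0, "rz": 0}, {"dx": -0.02, "dy": -0.11, "dz": -0.22, "rx": 0, "ry": 0, "rz": 0}, {"dx": -0.02, "dy": -0.1, "dz": -0.23, "rx": 0, "ry": 0, "rz": 0}, {"dx": -0.02, "dy": -0.07, "dz": -0.18, "rx": 0, "ry": 0, "rz": 0}, {"dx": 0, "dy": 0, "dz": 0, "rx": 0, "ry": 0, "rz": 0}, {"dx": 0, "dy": 0, "dz": 0, "rx": 0, "ry": 0, "rz": 0}]}}

```text
t: 12.8
tcp_pos: [0.5698, -0.0829, 0.0947]
tool_rot: [0.776, 0.631, -0.0, -0.002]
force: [-5.5, 1.5, 2.8]
finger_gap: 0.255
gripper_force: 29.7
```

The TCP is down at the height where it first gripped the ball, less 1 mm, so the bar is in the catch. I'll release and retreat upward.

{"fn": "move_arm", "kwargs": {"targets": [{"dx": 0, "dy": 0, "dz": 0, "rx": 0, "ry": 0, "rz": 0}, {"dx": 0, "dy": 0, "dz": 0, "rx": 0, "ry": 0, "rz": 0}, {"dx": 0, "dy": 0, "dz": 0, "rx": 0, "ry": 0, "rz": 0}, {"dx": 0, "dy": 0, "dz": 0, "rx": 0, "ry": 0, "rz": 0}, {"dx": 0, "dy": 0, "dz": 0, "rx": 0, "ry": 0, "rz": 0}, {"dx": 0, "dy": 0, "dz": 0, "rx": 0, "ry": 0, "rz": 0}, {"dx": 0, "dy": 0, "dz": 0, "rx": 0, "ry": 0, "rz": 0}, {"dx": 0, "dy": 0, "dz": 0, "rx": 0, "ry": 0, "rz": 0}, {"dx": 0, "dy": 0, "dz": 0, "rx": 0, "ry": 0, "rz": 0}, {"dx": 0, "dy": 0, "dz": 0, "rx": 0, "ry": 0, "rz": 0}], "claw": 75}}

```text
t: 14.05
tcp_pos: [0.5711, -0.0841, 0.0951]
tool_rot: [0.776, 0.631, 0.0, 0.0]
force: [0.0, 0.1, 0.2]
finger_gap: 0.748
gripper_force: 0.0
```

{"fn": "move_arm", "kwargs": {"targets": [{"dx": 0, "dy": 0, "dz": 0.4, "rx": 0, "ry": 0, "rz": 0}, {"dx": 0, "dy": 0, "dz": 0.6, "rx": 0, "ry": 0, "rz": 0}, {"dx": 0, "dy": 0, "dz": 0.8, "rx": 0, "ry": 0, "rz": 0}, {"dx": 0, "dy": 0, "dz": 0.8, "rx": 0, "ry": 0, "rz": 0}, {"dx": 0, "dy": 0, "dz": 0.8, "rx": 0, "ry": 0, "rz": 0}, {"dx": -0.5, "dy": 0, "dz": 0.8, "rx": 0, "ry": 0, "rz": 0}, {"dx": -0.8, "dy": 0, "dz": 0.4, "rx": 0, "ry": 0, "rz": 0}, {"dx": -0.8, "dy": 0, "dz": 0.4, "rx": 0, "ry": 0, "rz": 0}, {"dx": -0.8, "dy": 0, "dz": 0, "rx": 0, "ry": 0, "rz": 0}, {"dx": -0.8, "dy": 0, "dz": 0, "rx": 0, "ry": 0, "rz": 0}]}}

```text
t: 15.3
tcp_pos: [0.4782, -0.0842, 0.2215]
tool_rot: [0.775, 0.631, 0.001, 0.001]
force: [0.0, 0.7, -0.5]
finger_gap: 0.754
gripper_force: 0.0
```

{"fn": "move_arm", "kwargs": {"targets": [{"dx": -0.2, "dy": 0.8, "dz": 0, "rx": 0, "ry": 0, "rz": 0}, {"dx": -0.2, "dy": 0.8, "dz": 0, "rx": 0, "ry": 0, "rz": 0}, {"dx": -0.2, "dy": 0.8, "dz": 0, "rx": 0, "ry": 0, "rz": 0}, {"dx": -0.2, "dy": 0.8, "dz": 0, "rx": 0, "ry": 0, "rz": 0}, {"dx": -0.2, "dy": 0.8, "dz": 0, "rx": 0, "ry": 0, "rz": 0}, {"dx": -0.2, "dy": 0.8, "dz": 0, "rx": 0, "ry": 0, "rz": 0}, {"dx": -0.2, "dy": 0.8, "dz": 0, "rx": 0, "ry": 0, "rz": 0}, {"dx": -0.2, "dy": 0.8, "dz": 0, "rx": 0, "ry": 0, "rz": 0}, {"dx": 0, "dy": 0.8, "dz": 0, "rx": 0, "ry": 0, "rz": 0}, {"dx": 0, "dy": 0.8, "dz": 0, "rx": 0, "ry": 0, "rz": 0}]}}

```text
t: 16.55
tcp_pos: [0.4385, 0.1179, 0.2204]
tool_rot: [0.775, 0.632, 0.0, 0.0]
force: [-0.4, -0.7, -0.7]
finger_gap: 0.753
gripper_force: 0.0
```

Run:
```python
from h import *
s=cams.snapshot("scene")[:,:,::-1];t=cams.snapshot("top")[:,:,::-1]
cv2.imwrite("pics/e.png",np.hstack([cv2.resize(s[130:230,210:310],None,fx=4,fy=4,interpolation=2),cv2.resize(t[150:250,160:260],None,fx=4,fy=4,interpolation=2)]))
```

```text
(no output)
```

View pics/e.png

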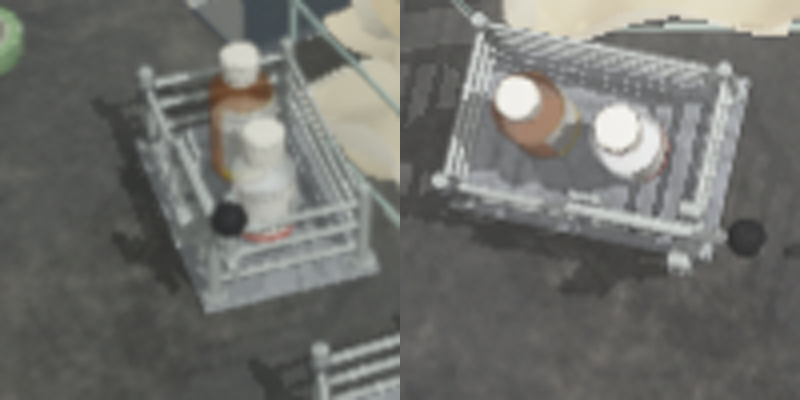

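The gate lies along the pen front. The bar sits between the striker lobe at (680,262) and the catch, with the knob at crop (746,237) in top and (228,218) in scene. I'll check its height.

Run:
```python
from h import *
k,e=tri((246.5,209.25),(267,184.5));print(k,e)
H=np.array([.609,.109]);d=H-k[:2];print(np.hypot(*d),np.arctan2(*d)-.215)
```

```text
[ 0.5679 -0.0843  0.1166] 0.0013209017781262572
0.1976355166260546 -0.005526921129678591
```

```bash
python3 -c "
from station import order
print(order.sign_off())"
```

```text
the job is handed in; nothing more can be done
None
```

The gate of the pen with the bottles is shut with its latch bar down in the catch and the knob released; the arm stayed clear of the empty pen, and the job was handed in at about 17 s.

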